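# Pack a repaired watch's dispatch tray tight

### The job

Pack the dark wooden watch case and the red-lidded parts tin into the wooden dispatch tray, between its two white stops, together with the blue-lidded jar that is already there: all three in one row, upright and fully down on the tray's floor. The jar stands loose in the way and the three only just fit between the stops, so shift it to make room, feel your way in and do not force anything. Leave everything else on the bench where it is.

Things in the scene. Friction and masses are not known exactly. Their poses are not given: they have to be found in the camera images.
- tray: Open wooden dispatch tray with brass corners, screwed down. Outside 204 (its x) x 63 (its y) x 30 mm high, walls and floor 5 mm, inside 194 x 53 x 25 mm deep. Origin: centre of the underside; z up. Two white stop plates, 4 mm thick, as high as the walls, are locked across it; the bay between them is 150 mm long in x and 53 wide. Items stand in it in one row along x; none fits outside it.
- tray_in (a point): Centre of the tray's whole inner floor, 5 mm above the bench; axes as the tray's. The bay's middle lies up to 16 mm from this point, either way along x: that is not measured and has to be felt (or seen). Jar, case and tin together leave 3 mm of the bay's length to spare.
- jar: Clear round jar with a blue lid and a few brass gears in it, 46 mm diameter, 62 mm high, straight-sided. It already stands loose in the bay, within 12 mm of the tray's middle. Origin: centre of its underside; z along its axis.
- case: Dark wooden watch case with a brass seam and clasp, 54 mm (along its x) by 48 mm (along its y) by 64 mm high, edges rounded 2.5 mm. Only its 48 mm side goes across the tray. Stands on the bench beside the tray. Origin: centre of its underside; z up.
- tin: Round aluminium parts tin with a red lid, 47 mm diameter, 58 mm high, straight-sided, lower rim rounded 2.5 mm. Stands on the bench on the other side of the tray. Origin: centre of its underside; z along its axis.
- watch_steel: Bystander: steel wristwatch lying flat beyond the tray, 155 mm long along x, 40 mm wide, 11 mm high. Origin: centre of its underside.
- watch_black: Bystander: wristwatch with black strap and gold dial, same size, lying flat on the right. Origin: centre of its underside.
- jar_yellow: Bystander: small clear jar with a yellow lid, 40 mm diameter, 50 mm high; not to be packed. Origin: centre of its underside.
- oil_bottle: Bystander: amber bottle with a red cap, 40 mm diameter, 95 mm high. Origin: centre of its underside.
- loupe: Bystander: black eyepiece loupe, 34 mm diameter, 26 mm high, beyond the tray, to its left. Origin: centre of its underside.
- hammer: Bystander: small hammer lying on the right.
- screwdriver: Bystander: screwdriver lying on the left.
There are look-alikes about, which are no part of the job. Leave any green look-alike of the case alone.

How it is judged:
By the outcome, as a careful person would: the job done as asked, in the order asked, and still so for the second after the job is handed in, with the robot touching nothing.
It also fails if it takes over 69 s, if anything falls off the work surface, if the arm or the gripper's body presses on something with over 40 N, if the wrist force passes 120 N, or if a joint passes its speed limit or range.

### The arm

A 6-joint arm with a two-finger parallel gripper is mounted at the origin on the work surface. World frame = base frame: x ahead of the robot, y to its left, z up, the work surface at z = 0. Lengths are in m, angles in rad, forces in N, time in s.
With the tool pointing down it reaches from about 0.25 to 0.725 m from the base axis. Payload 4 kg.
Tool frame: the origin (TCP) lies at the very end of the fingers, on their centre line; the grasp point (between the pads) lies 19 mm behind it; z points along the fingers, y is the line along which they close (so a half turn about z gives the same grasp; the last joint's range is limited). The gripper opens to 85 mm and grips with 20 to 120 N. Pads are 22 mm wide; open, the fingers measure 114 mm over their backs; the gripper's body (76 mm by 85 mm) begins 54 mm behind the grasp point. The pads swing forward as they close: fully open they stand 13 mm farther back than shut.
Start: joints at [1.27, 0.241, 0.005, 1.335, 0, 1.571], TCP at [0.148, 0.478, 0.191] pointing down, gripper open.
Joint ranges: [-2.72, 2.72], [-1.05, 1.87], [-1.09, 1.28], [-1.99, 2.15], [-1.42, 1.44], [-3.14, 3.14]. Speed limits (rad/s): [2.79, 2.79, 3.14, 3.14, 3.14, 3.14].

### API

Orientations are given as a unit quaternion [x, y, z, w].
In Python, from workcell import monitor, viewer, job gives the robot as it stands.
- The arm moves only by the tool arm_command, never from a script. Its argument "increments" is a list of rows, each an object of numbers: "dx", "dy", "dz": the shift along the tool's x, y, z in cm; "wx", "wy", "wz": the turn, a rotation vector about the tool's x, y, z in rad; "grip": the finger opening in cm, from 0 to 8.54. In form: [{"dx": .., "dy": .., "dz": .., "wx": .., "wy": .., "wz": .., "grip": ..}, ...]. A call has 1 to 10 rows; each row is the pose to reach, as a shift and turn from the pose commanded when the call began, along the tool's axes at that moment; what a row does not reach only later rows make up. A row lasts 1/10 s, in which the tool goes at most 50 mm and 8.59 degrees, less where a joint would pass 70% of its speed; a pose out of reach is approached as far as the arm can. A call with a gripper value outside its range is refused whole. The fingers move at their own pace and stop on an object; the grip force is fixed at half the most. Time passes only in rows, so rows that repeat a pose let the fingers close. It gives the time, the measured TCP pose, the force, the opening and the grip force at its end, in the units of the state.
- monitor.get_obs(): the state, without advancing time (a new reading comes with each control period).
- viewer.camera(name): name is "side" or "top" or "wrist"; returns (picture, depth): 420x560x3 uint8, red, green, blue; 420x560 float32, m along the optical axis (not along the pixel's ray), 0 where there is no reading.
- viewer.get_calibration(name): a dict with "fovy" (degrees; the focal length in pixels is half the picture's height over the tangent of half this angle, whatever the lens; pixels are square), "cx", "cy" (the principal point, pixels), "view" (4x4, takes a point from world to camera coordinates). Camera axes: x right, y up, looking along -z (the intrinsics and any distortion apply to the point x, -y, -z); pixel columns grow to the right and rows downward; lengths in m; the calibration is good to about 2 mm. A picture is of the moment at which its call begins: read the wrist's pose just before it. get_calibration takes no time and is no camera call; for the wrist camera it gives the pose at the moment of the call.
- job.job_done(): hands the job in; it is judged then, once.
The state is a dict: "clock": time; "joint_pos": joint angles; "joint_vel": joint speeds; "tau": joint torques, N m; "eef_pos": TCP position; "tool_rot": TCP orientation; "ft_force": force on the tool from outside, world axes, zero at the start; "ft_torque": the same for the moment, N m; "grip_width": finger opening in m; "grasp_force": force on a finger pad.
Only numpy, scipy, OpenCV 4.12 (cv2) and the standard library are available. Lean on these libraries where they do the work, as an engineer would, in place of code of your own. Each camera call takes 0.05 s, during which the arm holds its last target. There are 200 camera calls.

## Working session

There is one attempt and no reset: what is moved stays moved. The work goes in short steps, Python scripts to look and compute and a tool call to move; the robot and the scene stay as the last step left them, time stands still between calls to the robot, and variables do not carry over. Pictures are saved under pics/ and viewed, at most 10 in all, crops included, and the job is handed in when it is done.

Besides the shell and the picture viewer there is one more tool, called after "Call:" as name(argument=value, ...), one argument or row to a line, values as JSON. arm_command: Moves the arm, as the interface text tells. Its arguments: {"type":"object","properties":{"increments":{"type":"array","items":{"type":"object","properties":{"dx":{"type":"number"},"dy":{"type":"number"},"dz":{"type":"number"},"wx":{"type":"number"},"wy":{"type":"number"},"wz":{"type":"number"},"grip":{"type":"number"}}}}},"required":["increments"]}

```bash
ls; mkdir -p pics; cat > h.py <<'E'
import numpy as np,cv2
from workcell import monitor,viewer,job
def cloud(n):
    c=viewer.get_calibration(n); im,d=viewer.camera(n)
    f=210/np.tan(np.radians(c["fovy"])/2)
    v,u=np.mgrid[:420,:560]
    P=np.stack([(u-c["cx"])/f*d,-(v-c["cy"])/f*d,-d,np.ones_like(d)],-1)
    W=P@np.linalg.inv(np.array(c["view"])).T
    W=W[...,:3]; W[d==0]=np.nan
    return im,d,W,c
E
python3 - <<'E'
from h import *
for n in("top","side"):
    im,d,W,c=cloud(n); cv2.imwrite(f"pics/{n}.png",im[...,::-1]); np.savez(f"{n}.npz",im=im,d=d,W=W)
    print({k:(v if k!="view" else np.round(v,3).tolist()) for k,v in c.items()})
print(monitor.get_obs())
E
```

```text
pics
{'fovy': 42.48776131822071, 'cx': 272.3538645770412, 'cy': 208.48740862532154, 'view': [[-0.0, -1.0, -0.018, -0.007], [0.993, -0.003, 0.117, -0.594], [-0.118, -0.017, 0.993, -1.454], [0.0, 0.0, 0.0, 1.0]]}
{'fovy': 53.951106124458484, 'cx': 282.09644210813474, 'cy': 209.88415023270335, 'view': [[-0.987, -0.157, 0.018, 0.584], [0.125, -0.707, 0.696, -0.115], [-0.096, 0.69, 0.717, -1.04], [0.0, 0.0, 0.0, 1.0]]}
{'clock': 0.1, 'joint_pos': array([1.27000407e+00, 2.41336881e-01, 3.87806397e-03, 1.33519149e+00,
       8.48727533e-06, 1.57077581e+00]), 'joint_vel': array([-2.38895278e-04, -1.68721898e-03,  2.94488560e-03,  1.86764542e-03,
        1.52292725e-03,  9.61788534e-05]), 'tau': array([-7.85108587e-04, -3.73136652e+01,  2.53010470e+01,  1.08525853e-02,
       -6.83941198e-05,  8.45704392e-06]), 'eef_pos': array([0.14794992, 0.47695296, 0.19050971]), 'tool_rot': array([ 1.49819598e-01,  9.88712915e-01, -9.15886022e-04, -1.43095456e-04]), 'ft_force': array([-0.79987412,  0.17868553, -0.02294329]), 'ft_torque': array([-0.01784085,  0.00642256, -0.01751293]), 'grasp_force': 0.0, 'grip_width': 0.08539740017010948}
```

View pics/top.png

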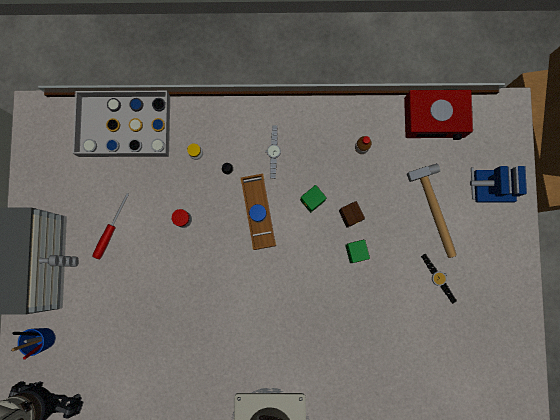

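View pics/side.png

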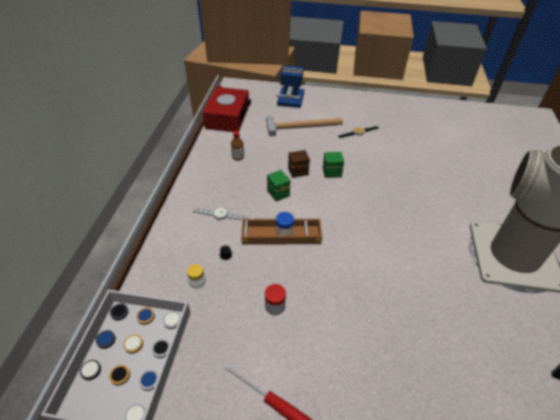

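Top view: the tray runs from about (253,175) to (264,248) with stops near (252,178) and (262,234). The jar is at (258,213), the case at (352,214) and the tin at (180,218). Green look-alikes are at (313,198) and (358,251). Next, coarse positions from the depth.

```bash
cat >> h.py <<'E'
def rect(W,m):
    p=W[m][:,:2]*1000
    (c,s,a)=cv2.minAreaRect(p.astype(np.float32)); return np.round(c,1),np.round(s,1),round(a,1),len(p)
E
python3 - <<'E'
from h import *
z=np.load("top.npz");W=z["W"];im=z["im"]
v,u=np.mgrid[:420,:560]
def reg(u0,u1,v0,v1,z0,z1): 
    return (u>=u0)&(u<=u1)&(v>=v0)&(v<=v1)&(W[...,2]>z0)&(W[...,2]<z1)
for n,b in dict(bench=(290,300,220,240,-.1,.1),tray=(235,282,168,255,.015,.045),jar=(245,272,200,226,.05,.075),case=(335,370,198,232,.055,.08),tin=(165,195,205,232,.05,.075)).items():
    m=reg(*b); print(n,rect(W,m),np.round(np.nanmedian(W[m],0)*1000,1))
E
```

```text
bench (array([537.2, -70.6]), array([28.4, 56.8]), 89.6, 229) [ 5.372e+02 -7.050e+01 -1.000e-01]
tray (array([588.3,  33.3]), array([204.7,  64.7]), 10.3, 491) [590.7  38.   30.3]
jar (array([579.5,  33. ]), array([45.1, 43.5]), 45.5, 228) [580.2  33.2  67.5]
case (array([ 577.8, -223.8]), array([53.6, 48.3]), 23.8, 361) [ 577.7 -223.2   64.5]
tin (array([568.7, 243.1]), array([44.8, 44.5]), 88.2, 235) [568.4 243.2  58.9]
```

```bash
cat >> h.py <<'E'
from scipy.spatial.transform import Rotation as R
def go(x,y,z,yaw):  # target TCP mm, yaw deg of tool y axis (mod 180), tool down
    o=monitor.get_obs(); Rc=R.from_quat(o["tool_rot"])
    best=None
    for k in(0,180):
        a=np.radians(yaw+k); Y=np.array([np.cos(a),np.sin(a),0]); Z=np.array([0,0,-1.]); X=np.cross(Y,Z)
        w=(Rc.inv()*R.from_matrix(np.c_[X,Y,Z])).as_rotvec()
        if best is None or np.linalg.norm(w)<np.linalg.norm(best): best=w
    d=Rc.inv().apply(np.array([x,y,z])/1000-o["eef_pos"])*100
    print("d cm",np.round(d,2),"w",np.round(best,3),"t",round(o["clock"],2),"j6",round(o["joint_pos"][5],2))
E
python3 - <<'E'
from h import *
c=viewer.get_calibration("wrist");o=monitor.get_obs()
C=np.linalg.inv(c["view"]); r=R.from_quat(o["tool_rot"])
print("cam in tool",r.inv().apply(C[:3,3]-o["eef_pos"]),"look in tool",r.inv().apply(-C[:3,2]),"fovy",c["fovy"])
go(588,33,230,100.3)
E
```

```text
cam in tool [ 0.08216959 -0.00052459 -0.18227117] look in tool [-3.16727351e-01  9.44915718e-04  9.48516153e-01] fovy 65.94673788255314
d cm [-55.18 -29.37  -3.9 ] w [-0.002 -0.    -0.481] t 0.1 j6 1.57
```

Call:
arm_command(
  increments=[
    {"dx": -55.2,"dy": -29.4,"dz": -3.9,"wz": -0.48},
    {"dx": -55.2,"dy": -29.4,"dz": -3.9,"wz": -0.48},
    {"dx": -55.2,"dy": -29.4,"dz": -3.9,"wz": -0.48},
    {"dx": -55.2,"dy": -29.4,"dz": -3.9,"wz": -0.48},
    {"dx": -55.2,"dy": -29.4,"dz": -3.9,"wz": -0.48},
    {"dx": -55.2,"dy": -29.4,"dz": -3.9,"wz": -0.48},
    {"dx": -55.2,"dy": -29.4,"dz": -3.9,"wz": -0.48},
    {"dx": -55.2,"dy": -29.4,"dz": -3.9,"wz": -0.48},
    {"dx": -55.2,"dy": -29.4,"dz": -3.9,"wz": -0.48},
    {"dx": -55.2,"dy": -29.4,"dz": -3.9,"wz": -0.48},
  ],
)

```text
validation failed for argument at $.in...
```

```bash
python3 -c "
from h import *
print(monitor.get_obs()['joint_vel']);go(588,33,230,100.3)"
```

```text
[-2.38895278e-04 -1.68721898e-03  2.94488560e-03  1.86764542e-03
  1.52292725e-03  9.61788534e-05]
d cm [-55.18 -29.37  -3.9 ] w [-0.002 -0.    -0.481] t 0.1 j6 1.57
```

Call:
arm_command(
  increments=[
    {"dx": -5,"dy": -2.6,"dz": -2,"wx": 0,"wy": 0,"wz": -0.05,"grip": 8.5},
  ],
)

```text
clock: 0.2
eef_pos: [0.179, 0.4452, 0.2052]
tool_rot: [0.121, 0.993, -0.002, -0.001]
ft_force: [1.6, -0.1, -0.8]
grip_width: 0.0852
grasp_force: 0.0
```

```bash
python3 -c "
from h import *
go(588,33,230,100.3)"
```

```text
d cm [-49.6  -30.19  -2.45] w [-0.004 -0.003 -0.422] t 0.2 j6 1.43
```

Call:
arm_command(
  increments=[
    {"dx": -49.6,"dy": -30.2,"dz": -2.4,"wx": 0,"wy": 0,"wz": -0.42,"grip": 8.5},
    {"dx": -49.6,"dy": -30.2,"dz": -2.4,"wx": 0,"wy": 0,"wz": -0.42,"grip": 8.5},
    {"dx": -49.6,"dy": -30.2,"dz": -2.4,"wx": 0,"wy": 0,"wz": -0.42,"grip": 8.5},
    {"dx": -49.6,"dy": -30.2,"dz": -2.4,"wx": 0,"wy": 0,"wz": -0.42,"grip": 8.5},
    {"dx": -49.6,"dy": -30.2,"dz": -2.4,"wx": 0,"wy": 0,"wz": -0.42,"grip": 8.5},
    {"dx": -49.6,"dy": -30.2,"dz": -2.4,"wx": 0,"wy": 0,"wz": -0.42,"grip": 8.5},
    {"dx": -49.6,"dy": -30.2,"dz": -2.4,"wx": 0,"wy": 0,"wz": -0.42,"grip": 8.5},
    {"dx": -49.6,"dy": -30.2,"dz": -2.4,"wx": 0,"wy": 0,"wz": -0.42,"grip": 8.5},
    {"dx": -49.6,"dy": -30.2,"dz": -2.4,"wx": 0,"wy": 0,"wz": -0.42,"grip": 8.5},
    {"dx": -49.6,"dy": -30.2,"dz": -2.4,"wx": 0,"wy": 0,"wz": -0.42,"grip": 8.5},
  ],
)

```text
clock: 1.2
eef_pos: [0.5174, 0.0996, 0.2276]
tool_rot: [-0.084, 0.996, 0.0, -0.0]
ft_force: [-0.2, 1.2, -0.1]
grip_width: 0.0853
grasp_force: 0.0
```

```bash
python3 -c "
from h import *
go(588,33,230,100.3)"
```

```text
d cm [-5.84 -7.75 -0.25] w [ 0.    -0.001 -0.011] t 1.2 j6 0.02
```

Call:
arm_command(
  increments=[
    {"dx": -5.8,"dy": -7.7,"dz": -0.2,"wx": 0,"wy": 0,"wz": -0.01,"grip": 8.5},
    {"dx": -5.8,"dy": -7.7,"dz": -0.2,"wx": 0,"wy": 0,"wz": -0.01,"grip": 8.5},
    {"dx": -5.8,"dy": -7.7,"dz": -0.2,"wx": 0,"wy": 0,"wz": -0.01,"grip": 8.5},
    {"dx": -5.8,"dy": -7.7,"dz": -0.2,"wx": 0,"wy": 0,"wz": -0.01,"grip": 8.5},
    {"dx": -5.8,"dy": -7.7,"dz": -0.2,"wx": 0,"wy": 0,"wz": -0.01,"grip": 8.5},
  ],
)

```text
clock: 1.7
eef_pos: [0.5859, 0.0358, 0.2294]
tool_rot: [-0.09, 0.996, 0.0, -0.001]
ft_force: [0.4, 0.8, -0.6]
grip_width: 0.0851
grasp_force: 0.0
```

```bash
python3 - <<'E'
from h import *
im,d,W,c=cloud("wrist"); cv2.imwrite("pics/w1.png",im[...,::-1]); np.savez("w1.npz",im=im,d=d,W=W)
go(588,33,230,100.3)
E
```

```text
d cm [-0.16 -0.35 -0.02] w [ 0.    -0.001  0.001] t 1.75 j6 -0.12
```

View pics/w1.png

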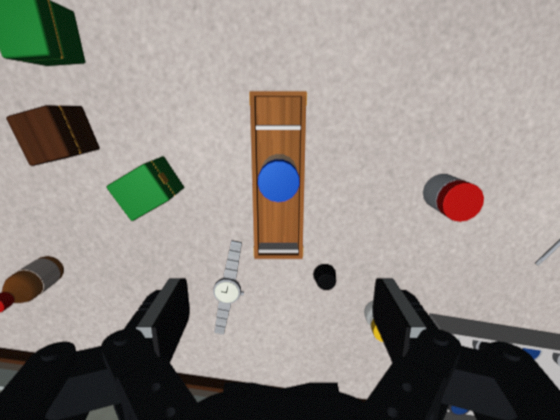

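Wrist view: near stop at row 128 (columns 257–301), far stop at row 249, jar lid at (279,181), tin at (455,200), case at (50,130). Next I measure the stops, lid and tray.

```bash
python3 - <<'E'
from h import *
z=np.load("w1.npz");W=z["W"];im=z["im"].astype(int)
v,u=np.mgrid[:420,:560]
box=(u>240)&(u<315)&(v>85)&(v<265)
white=box&(im.min(2)>130)&(im.max(2)-im.min(2)<30)&(W[...,2]>.02)
tray=box&(W[...,2]>.02)&(W[...,2]<.036)
jar=box&(im[...,2]>im[...,0]+60)&(W[...,2]>.055)
tin=(u>410)&(u<490)&(v>170)&(v<230)&(W[...,2]>.05)&(W[...,2]<.07)
case=(u<105)&(v>95)&(v<170)&(W[...,2]>.055)
for n,m in dict(tray=tray,jar=jar,tin=tin,case=case).items(): print(n,rect(W,m),np.round(np.nanmedian(W[m],0)*1000,1))
c,s,a,_=rect(W,tray); a=np.radians(a if s[0]>s[1] else a-90); e=np.array([np.cos(a),np.sin(a)])
print(np.degrees(a))
for lab,mm in(("near",white&(v<150)),("far",white&(v>230))):
    q=(W[mm][:,:2]*1000-c)@e; print(lab,np.percentile(q,[0,5,50,95,100]).round(1),np.median(W[mm][:,2]),mm.sum())
    for r in sorted(set(v[mm])): 
        k=mm&(v==r); print(r,k.sum(),np.round(((W[k][:,:2]*1000-c)@e).mean(),1),np.round(W[k][:,2].mean()*1000,1))
print("jar",(rect(W,jar)[0]-c)@e)
E
```

```text
tray (array([589.2,  32.9]), array([204.1,  64.5]), 10.1, 2589) [578.4  34.2  29.6]
jar (array([579.7,  32. ]), array([44.3, 43.5]), 10.9, 1342) [578.7  32.   66.8]
tin (array([568.1, 243. ]), array([45.5, 46.5]), 11.5, 1383) [567.4 241.2  58. ]
case (array([ 578. , -224.1]), array([53.9, 49.4]), 24.4, 2608) [ 576.4 -221.6   63.4]
10.1
near [-65.8 -65.8 -64.  -62.3 -62.3] 0.02936761340350333 174
126 43 -65.7 29.4
127 44 -64.6 29.4
128 44 -63.5 29.4
129 43 -62.4 29.3
far [ 88.   88.3  90.   91.8 101.3] 0.029438127758036114 117
250 38 88.7 29.2
251 39 90.0 29.6
252 39 91.4 29.4
259 1 101.3 29.7
jar -9.510610263239936
```

Call:
arm_command(
  increments=[
    {"dx": 0.84,"dy": 0.08,"dz": 5,"wx": 0,"wy": 0,"wz": 0,"grip": 8.5},
    {"dx": 0.84,"dy": 0.08,"dz": 9,"wx": 0,"wy": 0,"wz": 0,"grip": 8.5},
    {"dx": 0.84,"dy": 0.08,"dz": 13,"wx": 0,"wy": 0,"wz": 0,"grip": 8.5},
    {"dx": 0.84,"dy": 0.08,"dz": 13,"wx": 0,"wy": 0,"wz": 0,"grip": 8.5},
    {"dx": 0.84,"dy": 0.08,"dz": 13,"wx": 0,"wy": 0,"wz": 0,"grip": 8.5},
  ],
)

```text
clock: 2.25
eef_pos: [0.5776, 0.0356, 0.1007]
tool_rot: [-0.09, 0.996, 0.0, -0.0]
ft_force: [0.3, -0.1, 1.2]
grip_width: 0.0852
grasp_force: 0.0
```

```bash
python3 -c "
from h import *
go(579.6,32.3,34,100.2)"
```

```text
d cm [-0.14 -0.36  6.67] w [ 0.    -0.001  0.003] t 2.25 j6 -0.12
```

Call:
arm_command(
  increments=[
    {"dx": -0.14,"dy": -0.36,"dz": 3,"wx": 0,"wy": 0,"wz": 0,"grip": 8.5},
    {"dx": -0.14,"dy": -0.36,"dz": 6,"wx": 0,"wy": 0,"wz": 0,"grip": 8.5},
    {"dx": -0.14,"dy": -0.36,"dz": 6.67,"wx": 0,"wy": 0,"wz": 0,"grip": 8.5},
    {"dx": -0.14,"dy": -0.36,"dz": 6.67,"wx": 0,"wy": 0,"wz": 0,"grip": 8.5},
    {"dx": -0.14,"dy": -0.36,"dz": 6.67,"wx": 0,"wy": 0,"wz": 0,"grip": 4},
    {"dx": -0.14,"dy": -0.36,"dz": 6.67,"wx": 0,"wy": 0,"wz": 0,"grip": 4},
    {"dx": -0.14,"dy": -0.36,"dz": 6.67,"wx": 0,"wy": 0,"wz": 0,"grip": 4},
    {"dx": -0.14,"dy": -0.36,"dz": 6.67,"wx": 0,"wy": 0,"wz": 0,"grip": 4},
    {"dx": -0.14,"dy": -0.36,"dz": 6.67,"wx": 0,"wy": 0,"wz": 0,"grip": 4},
    {"dx": -0.14,"dy": -0.36,"dz": 6.67,"wx": 0,"wy": 0,"wz": 0,"grip": 4},
  ],
)

```text
clock: 3.25
eef_pos: [0.5803, 0.0312, 0.0333]
tool_rot: [-0.089, 0.996, -0.0, 0.0]
ft_force: [0.5, -0.1, 0.7]
grip_width: 0.04
grasp_force: 0.0
```

Call:
arm_command(
  increments=[
    {"dx": 0,"dy": 0,"dz": 0,"wx": 0,"wy": 0,"wz": 0,"grip": 3.5},
    {"dx": 0,"dy": 0,"dz": 0,"wx": 0,"wy": 0,"wz": 0,"grip": 3.5},
  ],
)

```text
clock: 3.45
eef_pos: [0.5802, 0.0313, 0.0331]
tool_rot: [-0.089, 0.996, 0.0, -0.0]
ft_force: [-0.5, -1.1, 0.0]
grip_width: 0.035
grasp_force: 0.0
```

```bash
python3 - <<'E'
from h import *
print(monitor.get_obs()["grip_width"],monitor.get_obs()["grasp_force"])
im,d,W,c=cloud("wrist"); s,_,W2,_=cloud("side")
v=cv2.resize(s[150:300,180:400],(560,382))
np.savez("w2.npz",im=im,d=d,W=W)
cv2.imwrite("pics/w2.png",np.vstack([cv2.resize(im,(420,315)),cv2.resize(s[180:290,210:350],(420,280))])[...,::-1])
E
```

```text
0.03498362968664862 0.0
```

View pics/w2.png

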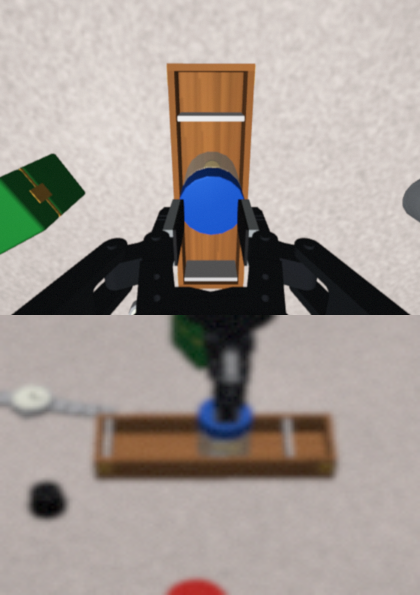

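The wrist crop shows the pads at the far edge of the lid, so the jar has slipped towards the robot, out of the pads. I'll measure the lid and re-grip.

```bash
python3 - <<'E'
from h import *
z=np.load("w2.npz");W=z["W"];im=z["im"].astype(int)
m=(im[...,2]>im[...,0]+60)&(W[...,2]>.03)&(W[...,2]<.1)&(W[...,0]>.4)
print(rect(W,m),np.round(np.nanmedian(W[m],0)*1000,1),np.round(np.percentile(W[m],[1,99],axis=0)*1000,1))
top=m&(abs(W[...,2]-.067)<.004);q=W[top]
A=np.c_[q[:,:2],np.ones(len(q))];n=np.linalg.lstsq(A,q[:,2],rcond=None)[0];print("tilt",n)
p=q[:,:2]*1000; e=np.array([.984,.177]); n=np.array([-.177,.984])
r=p-[588.8,33]; print("s",np.percentile(r@e,[0.5,99.5]),"t",np.percentile(r@n,[0.5,99.5]))
o=monitor.get_obs()["eef_pos"][:2]*1000-[588.8,33]; print("tcp s,t",o@e,o@n)
# dark finger points
f=(im.max(2)<110)&(W[...,2]>.03)&(W[...,2]<.06)&(np.abs(W[...,0]-.59)<.06)&(abs(W[...,1]-.03)<.08)&(im[...,2]<im[...,0]+30)
r=W[f][:,:2]*1000-[588.8,33]; print("finger s",np.percentile(r@e,[2,10,50,90,98]),"t",np.percentile(r@n,[2,25,50,75,98]))
E
```

```text
(array([579.4,  30.5]), array([42.5, 45.2]), 88.6, 5594) [575.7  30.8  66.7] [[557.4  11.2  53.2]
 [600.2  49.9  68.5]]
tilt [0.01111633 0.00271121 0.06019881]
s [-31.25352592  11.94669033] t [-19.33965796  20.17773664]
tcp s,t -8.741122160469686 -0.15975938805504142
finger s [-31.3041775  -30.97398086 -26.11343481 -16.45952497  -0.89789399] t [-21.07711587   4.18255141  12.59816796  18.22968222  23.53483463]
```

```bash
python3 - <<'E'
from h import *
z=np.load("w2.npz");W=z["W"]
for u,v in[(229,290),(229,313),(225,340),(240,275),(333,290),(333,313),(338,340),(322,275),(200,330),(360,330),(282,270)]: print(u,v,np.round(W[v,u]*1000,1))
s,d,W,c=cloud("side"); np.savez("s2.npz",im=s,W=W)
for u,v in[(284,180),(284,190),(284,200),(284,205),(284,210),(284,215),(284,220),(284,225)]: print(u,v,np.round(W[v,u]*1000,1),s[v,u])
cv2.imwrite("pics/s2.png",cv2.resize(s[110:250,210:370],(800,600))[:600,:,::-1])
E
```

```text
229 290 [572.5   8.4  99.4]
229 313 [574.8  10.5 111.3]
225 340 [570.7  11.6 130.9]
240 275 [571.9  11.4  87. ]
333 290 [565.   50.3  99.3]
333 313 [568.1  49.2 110.9]
338 340 [564.4  46.7 130.9]
322 275 [565.4  47.3  87.1]
200 330 [572.8   2.7 125.4]
360 330 [563.3  54.9 125.6]
282 270 [576.7  31.3  66.7]
284 180 [580.4  66.5 221.3] [17 16 17]
284 190 [579.4  68.9 194.1] [16 11 13]
284 200 [581.2  50.5 145.1] [75 73 76]
284 205 [574.9  95.3 174.2] [68 68 72]
284 210 [575.1  91.4 154.4] [26 28 27]
284 215 [576.1  81.2 127.4] [26 27 29]
284 220 [577.9  64.7  92.6] [26 27 29]
284 225 [578.9  54.2  63.1] [ 26  55 109]
```

View pics/s2.png

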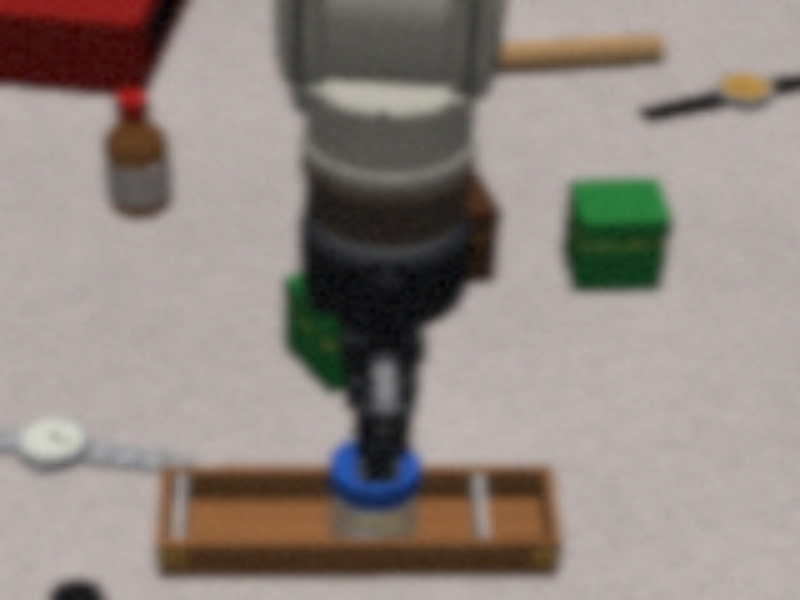

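Side view: the fingertip ends on or above the blue lid, not beside it, so the fingers closed above the jar. I'll find the true fingertips in the tool frame.

```bash
python3 - <<'E'
from h import *
o=monitor.get_obs(); r=R.from_quat(o["tool_rot"])
for n,p in(("w1",[.5859+.0005,.0358,.2294]),("w2",o["eef_pos"]),("s2",o["eef_pos"])):
    z=np.load(n+".npz");W=z["W"];im=z["im"].astype(int)
    T=r.inv().apply((W.reshape(-1,3)-p)).reshape(W.shape)*1000
    m=(abs(T[...,0])<20)&(abs(T[...,1])<62)&(T[...,2]>-120)&(T[...,2]<20)&(im.max(2)-im.min(2)<25)&(im.max(2)<130)
    if n!="w1": m&=W[...,2]>.036
    q=T[m]; print(n,len(q))
    for a in range(-120,20,10):
        k=q[(q[:,2]>=a)&(q[:,2]<a+10)]
        if len(k): print(a,len(k),np.percentile(k[:,0],[2,98]).round(),np.percentile(k[:,1],[2,25,75,98]).round())
E
```

```text
w1 21182
-120 6693 [ 9. 19.] [-61. -31.  30.  61.]
-110 7099 [-7. 14.] [-62. -54.  55.  62.]
-100 1816 [ 3. 15.] [-61. -49.  48.  61.]
-90 1875 [-7. 13.] [-55. -43.  43.  55.]
-80 1755 [-9. 13.] [-55. -43.  43.  55.]
-70 1412 [-8. 13.] [-55. -43.  43.  55.]
-60 532 [-8. 12.] [-48. -43.  43.  48.]
w2 28811
-120 9801 [ 1. 18.] [-57. -45.  45.  57.]
-110 5488 [-10.  18.] [-54. -44.  44.  54.]
-100 7883 [-9. 14.] [-50. -39.  39.  50.]
-90 2045 [-0. 14.] [-45. -29.  28.  44.]
-80 1291 [-8. 12.] [-29. -19.  19.  29.]
-70 1052 [-7. 12.] [-31. -22.  21.  30.]
-60 866 [-8. 12.] [-30. -21.  21.  30.]
-50 295 [-8. 12.] [-29. -20.  20.  29.]
-40 2 [6. 6.] [-21. -10.  12.  22.]
-30 2 [6. 7.] [-20. -10.  12.  22.]
-20 80 [ 7. 20.] [-21. -15.  17.  22.]
-10 6 [ 6. 11.] [20. 21. 22. 23.]
s2 175
-120 59 [-16.  16.] [17. 24. 57. 60.]
-110 11 [-13.  12.] [16. 29. 54. 56.]
-100 23 [-11.  10.] [30. 46. 49. 51.]
-90 4 [-11.  -7.] [26. 29. 35. 47.]
-80 5 [-7.  3.] [-16.  30.  32.  34.]
-70 18 [-6.  6.] [30. 31. 32. 33.]
-60 12 [-8.  6.] [23. 29. 32. 33.]
-30 1 [18. 18.] [14. 14. 14. 14.]
-20 36 [-20.  18.] [12. 17. 22. 24.]
-10 6 [-17.  -7.] [14. 16. 19. 21.]
```

The cameras agree that the fingertips sit about 42 mm (closed to 35 mm) to 52 mm (open) behind the reported TCP. I'll go by what is seen: open, descend partway, and check.

Call:
arm_command(
  increments=[
    {"dx": 0,"dy": 0,"dz": 0,"wx": 0,"wy": 0,"wz": 0,"grip": 8.5},
    {"dx": 0,"dy": 0,"dz": 0,"wx": 0,"wy": 0,"wz": 0,"grip": 8.5},
    {"dx": 0,"dy": 0,"dz": 0,"wx": 0,"wy": 0,"wz": 0,"grip": 8.5},
    {"dx": 0,"dy": 0,"dz": 0,"wx": 0,"wy": 0,"wz": 0,"grip": 8.5},
    {"dx": 0,"dy": 0,"dz": 1,"wx": 0,"wy": 0,"wz": 0,"grip": 8.5},
    {"dx": 0,"dy": 0,"dz": 2,"wx": 0,"wy": 0,"wz": 0,"grip": 8.5},
    {"dx": 0,"dy": 0,"dz": 3,"wx": 0,"wy": 0,"wz": 0,"grip": 8.5},
    {"dx": 0,"dy": 0,"dz": 3,"wx": 0,"wy": 0,"wz": 0,"grip": 8.5},
  ],
)

```text
clock: 4.4
eef_pos: [0.5782, 0.0312, 0.0006]
tool_rot: [-0.089, 0.996, 0.0, -0.002]
ft_force: [-0.7, -0.3, -0.1]
grip_width: 0.0852
grasp_force: 0.0
```

```bash
cat >> h.py <<'E'
def tips():
    o=monitor.get_obs(); r=R.from_quat(o["tool_rot"]); im,d,W,c=cloud("wrist"); im=im.astype(int)
    T=r.inv().apply((W.reshape(-1,3)-o["eef_pos"])).reshape(W.shape)*1000
    m=(abs(T[...,0])<14)&(abs(T[...,1])<62)&(T[...,2]>-90)&(T[...,2]<20)&(im.max(2)-im.min(2)<25)&(im.max(2)<130)&(W[...,2]>.012)
    q=T[m]; print("eef",o["eef_pos"].round(4),"w",o["grip_width"].round(4),"F",o["ft_force"].round(1))
    for a in range(-90,20,5):
        k=q[(q[:,2]>=a)&(q[:,2]<a+5)]
        if len(k)>20: print(a,len(k),np.percentile(k[:,1],[2,25,75,98]).round())
    return im,W
E
python3 -c "
from h import *
tips()"
```

```text
Traceback (most recent call last):
  File "h.py", line 28, in tips
    q=T[m]; print("eef",o["eef_pos"].round(4),"w",o["grip_width"].round(4),"F",o["ft_force"].round(1))
                                                  ^^^^^^^^^^^^^^^^^^^^^
AttributeError: 'float' object has no attribute 'round'
```

```bash
sed -i 's/o\["grip_width"\].round(4)/round(o["grip_width"],4)/' h.py; python3 -c "
from h import *
im,W=tips()
m=(im[...,2]>im[...,0]+60)&(abs(W[...,2]-.067)<.004)
print(rect(W,m)); go(579.2,31.8,-10,100.2)"
```

```text
eef [0.5789 0.0312 0.0015] w 0.0852 F [ 0.1 -0.5  0.2]
-90 842 [-49. -43.  43.  49.]
-85 1002 [-55. -43.  43.  55.]
-80 940 [-55. -43.  43.  55.]
-75 820 [-55. -43.  43.  55.]
-70 766 [-55. -43.  43.  55.]
-65 650 [-55. -43.  43.  54.]
-60 435 [-49. -43.  42.  48.]
-55 100 [-43. -43.  42.  43.]
-50 22 [-19. -17.  20.  22.]
-45 33 [-21. -20.  21.  23.]
(array([579.7,  31.9]), array([45.2, 45.4]), 49.3, 7841)
d cm [0.03 0.06 1.23] w [ 0.    -0.002  0.001] t 4.5 j6 -0.13
```

Call:
arm_command(
  increments=[
    {"dx": 0,"dy": 0.05,"dz": 1.2,"wx": 0,"wy": 0,"wz": 0,"grip": 8.5},
    {"dx": 0,"dy": 0.05,"dz": 1.2,"wx": 0,"wy": 0,"wz": 0,"grip": 8.5},
    {"dx": 0,"dy": 0.05,"dz": 1.2,"wx": 0,"wy": 0,"wz": 0,"grip": 4},
    {"dx": 0,"dy": 0.05,"dz": 1.2,"wx": 0,"wy": 0,"wz": 0,"grip": 4},
    {"dx": 0,"dy": 0.05,"dz": 1.2,"wx": 0,"wy": 0,"wz": 0,"grip": 4},
    {"dx": 0,"dy": 0.05,"dz": 1.2,"wx": 0,"wy": 0,"wz": 0,"grip": 4},
    {"dx": 0,"dy": 0.05,"dz": 1.2,"wx": 0,"wy": 0,"wz": 0,"grip": 4},
  ],
)

```text
clock: 5.2
eef_pos: [0.5809, 0.0319, -0.0082]
tool_rot: [-0.09, 0.996, -0.0, 0.001]
ft_force: [-0.7, 0.1, 2.9]
grip_width: 0.0445
grasp_force: 61.4
```

```bash
python3 -c "
from h import *
im,W=tips()
m=(im[...,2]>im[...,0]+60)&(abs(W[...,2]-.067)<.004)
print(rect(W,m))"
```

```text
eef [ 0.5809  0.0319 -0.0082] w 0.0445 F [-0.7  0.1  2.9]
-90 1134 [-50. -36.  35.  50.]
-85 500 [-41. -27.  26.  39.]
-80 782 [-28. -23.  23.  28.]
-75 449 [-36. -27.  27.  35.]
-70 440 [-35. -28.  28.  35.]
-65 394 [-35. -27.  28.  35.]
-60 363 [-35. -28.  27.  35.]
-55 355 [-35. -27.  26.  35.]
-50 181 [-33. -25.  24.  32.]
(array([580.1,  31.7]), array([45.5, 45. ]), 10.6, 8951)
```

Call:
arm_command(
  increments=[
    {"dx": 0,"dy": 0,"dz": -0.3,"wx": 0,"wy": 0,"wz": 0,"grip": 4},
    {"dx": 0,"dy": 0,"dz": -0.3,"wx": 0,"wy": 0,"wz": 0,"grip": 4},
    {"dx": 1,"dy": 0,"dz": -0.3,"wx": 0,"wy": 0,"wz": 0,"grip": 4},
    {"dx": 2,"dy": 0,"dz": -0.3,"wx": 0,"wy": 0,"wz": 0,"grip": 4},
    {"dx": 2.6,"dy": 0,"dz": -0.3,"wx": 0,"wy": 0,"wz": 0,"grip": 4},
    {"dx": 2.6,"dy": 0,"dz": -0.3,"wx": 0,"wy": 0,"wz": 0,"grip": 4},
    {"dx": 2.6,"dy": 0,"dz": -0.3,"wx": 0,"wy": 0,"wz": 0,"grip": 4},
  ],
)

```text
clock: 5.95
eef_pos: [0.5546, 0.0271, -0.0056]
tool_rot: [-0.089, 0.996, -0.0, 0.0]
ft_force: [-0.4, -0.1, -0.6]
grip_width: 0.0445
grasp_force: 61.2
```

```bash
cat >> h.py <<'E'
E_=np.array([.984,.177]);N_=np.array([-.177,.984])
def st(p): p=np.asarray(p)[:2]-[588.8,33]; return np.round([p@E_,p@N_],1)
def see(color):
    im,d,W,c=cloud("wrist");im=im.astype(int)
    m={"blue":(im[...,2]>im[...,0]+60)&(abs(W[...,2]-.067)<.005)}[color]
    r=rect(W,m); print(color,r,"st",st(r[0]),"z",np.median(W[m][:,2])); return im,W
def tcp(): o=monitor.get_obs(); print("tcp st",st(o["eef_pos"]*1000),"z",round(o["eef_pos"][2]*1000,1),"F",o["ft_force"].round(1),"Fst",st(o["ft_force"][:2]+[588.8,33]),"t",round(o["clock"],2))
E
python3 -c "
from h import *
see('blue');tcp()"
```

```text
blue (array([553.5,  26.6]), array([45.3, 45.4]), 44.5, 9278) st [-35.9  -0. ] z 0.06919624188000523
tcp st [-34.4   0.2] z -5.6 F [-0.6  0.  -0.4] Fst [-0.6  0.1] t 6.0
```

Call:
arm_command(
  increments=[
    {"dx": 0,"dy": 0,"dz": 0.15,"wx": 0,"wy": 0,"wz": 0,"grip": 4},
    {"dx": 0.1,"dy": 0,"dz": 0.15,"wx": 0,"wy": 0,"wz": 0,"grip": 4},
    {"dx": 0.2,"dy": 0,"dz": 0.15,"wx": 0,"wy": 0,"wz": 0,"grip": 4},
    {"dx": 0.3,"dy": 0,"dz": 0.15,"wx": 0,"wy": 0,"wz": 0,"grip": 4},
    {"dx": 0.3,"dy": 0,"dz": 0.15,"wx": 0,"wy": 0,"wz": 0,"grip": 4},
  ],
)

```text
clock: 6.5
eef_pos: [0.5515, 0.0266, -0.0074]
tool_rot: [-0.089, 0.996, -0.0, -0.0]
ft_force: [0.4, -0.7, -1.1]
grip_width: 0.0445
grasp_force: 61.2
```

```bash
python3 -c "
from h import *
see('blue');tcp()"
```

```text
blue (array([550.5,  26.3]), array([45.3, 45.2]), 42.8, 9114) st [-38.9   0.2] z 0.06746778856085936
tcp st [-37.7   0.3] z -7.3 F [ 0.2 -0.6 -1.7] Fst [ 0.1 -0.6] t 6.55
```

Call:
arm_command(
  increments=[
    {"dx": 0.1,"dy": 0,"dz": 0,"wx": 0,"wy": 0,"wz": 0,"grip": 4},
    {"dx": 0.1,"dy": 0,"dz": 0,"wx": 0,"wy": 0,"wz": 0,"grip": 4},
  ],
)

```text
clock: 6.75
eef_pos: [0.551, 0.0265, -0.0072]
tool_rot: [-0.089, 0.996, 0.0, 0.0]
ft_force: [0.8, 0.6, -0.4]
grip_width: 0.0445
grasp_force: 61.2
```

Call:
arm_command(
  increments=[
    {"dx": 0.1,"dy": 0,"dz": 0,"wx": 0,"wy": 0,"wz": 0,"grip": 4},
    {"dx": 0.1,"dy": 0,"dz": 0,"wx": 0,"wy": 0,"wz": 0,"grip": 4},
  ],
)

```text
clock: 6.95
eef_pos: [0.5509, 0.0264, -0.007]
tool_rot: [-0.09, 0.996, 0.0, 0.001]
ft_force: [3.1, -0.2, -2.7]
grip_width: 0.0444
grasp_force: 61.4
```

Call:
arm_command(
  increments=[
    {"dx": -0.05,"dy": 0,"dz": 0.12,"wx": 0,"wy": 0,"wz": 0,"grip": 4},
    {"dx": -0.05,"dy": 0,"dz": 0.12,"wx": 0,"wy": 0,"wz": 0,"grip": 4},
    {"dx": -0.05,"dy": 0,"dz": 0.12,"wx": 0,"wy": 0,"wz": 0,"grip": 8.5},
    {"dx": -0.05,"dy": 0,"dz": 0.12,"wx": 0,"wy": 0,"wz": 0,"grip": 8.5},
    {"dx": -0.05,"dy": 0,"dz": 0.12,"wx": 0,"wy": 0,"wz": 0,"grip": 8.5},
    {"dx": -0.05,"dy": 0,"dz": 0.12,"wx": 0,"wy": 0,"wz": 0,"grip": 8.5},
    {"dx": -0.05,"dy": 0,"dz": -4,"wx": 0,"wy": 0,"wz": 0,"grip": 8.5},
    {"dx": -0.05,"dy": 0,"dz": -8,"wx": 0,"wy": 0,"wz": 0,"grip": 8.5},
    {"dx": -0.05,"dy": 0,"dz": -12,"wx": 0,"wy": 0,"wz": 0,"grip": 8.5},
  ],
)

```text
clock: 7.85
eef_pos: [0.5495, 0.0263, 0.1136]
tool_rot: [-0.089, 0.996, 0.0, -0.001]
ft_force: [1.2, 0.4, 0.4]
grip_width: 0.0847
grasp_force: 0.0
```

```bash
python3 -c "
from h import *
see('blue');tcp();go(578,-224,112,114)"
```

```text
blue (array([550.6,  26.5]), array([45.2, 44.8]), 81.2, 2712) st [-38.7   0.4] z 0.0667856122322769
tcp st [-35.2  -0.3] z 121.4 F [ 1.6 -0.   4.6] Fst [ 1.6 -0.3] t 7.9
d cm [  2.13 -25.07   0.96] w [-0.003  0.011 -0.24 ] t 7.9 j6 -0.13
```

Call:
arm_command(
  increments=[
    {"dx": 2.1,"dy": -25.1,"dz": 1,"wx": 0,"wy": 0.01,"wz": -0.24,"grip": 8.5},
    {"dx": 2.1,"dy": -25.1,"dz": 1,"wx": 0,"wy": 0.01,"wz": -0.24,"grip": 8.5},
    {"dx": 2.1,"dy": -25.1,"dz": 1,"wx": 0,"wy": 0.01,"wz": -0.24,"grip": 8.5},
    {"dx": 2.1,"dy": -25.1,"dz": 1,"wx": 0,"wy": 0.01,"wz": -0.24,"grip": 8.5},
    {"dx": 2.1,"dy": -25.1,"dz": 1,"wx": 0,"wy": 0.01,"wz": -0.24,"grip": 8.5},
    {"dx": 2.1,"dy": -25.1,"dz": 1,"wx": 0,"wy": 0.01,"wz": -0.24,"grip": 8.5},
    {"dx": 2.1,"dy": -25.1,"dz": 1,"wx": 0,"wy": 0.01,"wz": -0.24,"grip": 8.5},
    {"dx": 2.1,"dy": -25.1,"dz": 1,"wx": 0,"wy": 0.01,"wz": -0.24,"grip": 8.5},
  ],
)

```text
clock: 8.7
eef_pos: [0.5738, -0.2234, 0.1022]
tool_rot: [-0.208, 0.978, 0.0, -0.005]
ft_force: [-0.7, 0.6, -0.5]
grip_width: 0.085
grasp_force: 0.0
```

```bash
python3 - <<'E'
from h import *
tcp()
im,d,W,c=cloud("wrist"); cv2.imwrite("pics/w3.png",im[...,::-1]); im=im.astype(int); np.savez("w3.npz",im=im,W=W)
p=W[...,:2]-[.578,-.224]
m=(abs(W[...,2]-.0635)<.004)&(np.hypot(p[...,0],p[...,1])<.045)&(im[...,0]>im[...,1]-5)
print(rect(W,m),np.median(W[m][:,2])); r=rect(W,m); go(r[0][0],r[0][1],60,114)
E
```

```text
tcp st [ -60.1 -249.6] z 102.2 F [-0.7  0.6 -0.5] Fst [-0.6  0.7] t 8.7
(array([ 577.8, -225. ]), array([54.1, 48.1]), 24.4, 4518) 0.06374917396137149
d cm [-0.3  -0.36  4.25] w [ 0.002 -0.01   0.002] t 8.75 j6 -0.79
```

View pics/w3.png

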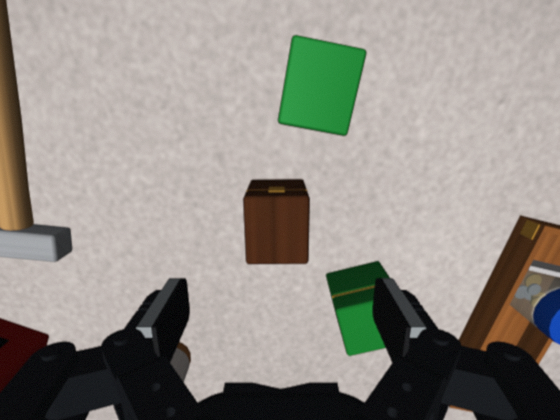

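Wrist view: the case is at (277,230), square to the tool, with its 48 mm side across the fingers. The green box at (355,310) is clear of the right finger. I descend and grip.

Call:
arm_command(
  increments=[
    {"dx": -0.3,"dy": -0.34,"dz": 4,"wx": 0,"wy": -0.01,"wz": 0,"grip": 8.5},
    {"dx": -0.3,"dy": -0.34,"dz": 7,"wx": 0,"wy": -0.01,"wz": 0,"grip": 8.5},
    {"dx": -0.3,"dy": -0.34,"dz": 10,"wx": 0,"wy": -0.01,"wz": 0,"grip": 8.5},
    {"dx": -0.3,"dy": -0.34,"dz": 11.9,"wx": 0,"wy": -0.01,"wz": 0,"grip": 8.5},
    {"dx": -0.3,"dy": -0.34,"dz": 11.9,"wx": 0,"wy": -0.01,"wz": 0,"grip": 8.5},
    {"dx": -0.3,"dy": -0.34,"dz": 11.9,"wx": 0,"wy": -0.01,"wz": 0,"grip": 8.5},
  ],
)

```text
clock: 9.35
eef_pos: [0.5776, -0.2251, -0.0159]
tool_rot: [-0.209, 0.978, 0.001, -0.0]
ft_force: [1.1, 0.1, 0.9]
grip_width: 0.0851
grasp_force: 0.0
```

```bash
python3 -c "
from h import *
tcp();go(577.8,-224.7,-17,114.4)"
```

```text
tcp st [ -56.7 -252. ] z -15.9 F [1.1 0.1 0.9] Fst [ 1.1 -0.1] t 9.35
d cm [-0.04  0.03  0.11] w [ 0.001  0.    -0.004] t 9.35 j6 -0.79
```

Call:
arm_command(
  increments=[
    {"dx": 0,"dy": 0,"dz": 0.1,"wx": 0,"wy": 0,"wz": 0,"grip": 4},
    {"dx": 0,"dy": 0,"dz": 0.1,"wx": 0,"wy": 0,"wz": 0,"grip": 4},
    {"dx": 0,"dy": 0,"dz": 0.1,"wx": 0,"wy": 0,"wz": 0,"grip": 4},
    {"dx": 0,"dy": 0,"dz": 0.1,"wx": 0,"wy": 0,"wz": 0,"grip": 4},
    {"dx": 0,"dy": 0,"dz": 0.1,"wx": 0,"wy": 0,"wz": 0,"grip": 4},
    {"dx": 0,"dy": 0,"dz": 0,"wx": 0,"wy": 0,"wz": 0,"grip": 4},
    {"dx": 0,"dy": 0,"dz": -3,"wx": 0,"wy": 0,"wz": 0,"grip": 4},
    {"dx": 0,"dy": 0,"dz": -6,"wx": 0,"wy": 0,"wz": 0,"grip": 4},
    {"dx": 0,"dy": 0,"dz": -9,"wx": 0,"wy": 0,"wz": 0,"grip": 4},
    {"dx": 0,"dy": 0,"dz": -11,"wx": 0,"wy": 0,"wz": 0,"grip": 4},
  ],
)

```text
clock: 10.35
eef_pos: [0.5775, -0.2271, 0.0954]
tool_rot: [-0.208, 0.978, 0.0, 0.0]
ft_force: [1.0, -1.0, -2.7]
grip_width: 0.0474
grasp_force: 62.1
```

```bash
python3 -c "
from h import *
tcp();go(577.8,-224.7,95,114.4)
o=monitor.get_obs(); im,d,W,c=cloud('wrist'); T=R.from_quat(o['tool_rot']).inv().apply(W.reshape(-1,3)-o['eef_pos']).reshape(W.shape)*1000
im=im.astype(int); m=(im[...,0]>im[...,2]+12)&(abs(T[...,0])<45)&(abs(T[...,1])<35)&(T[...,2]<-60)&(T[...,2]>-100)
q=T[m];print(len(q),np.percentile(q,[2,50,98],axis=0).round(1),cv2.minAreaRect(q[:,:2].astype(np.float32)))"
```

```text
tcp st [ -57.1 -254. ] z 95.4 F [ 1.  -1.  -2.7] Fst [ 0.8 -1.2] t 10.35
d cm [-0.12  0.21  0.04] w [ 0.     0.001 -0.007] t 10.35 j6 -0.79
16351 [[-22.5 -22.4 -80.5]
 [  8.5   0.3 -79.3]
 [ 27.   22.6 -63.5]] ((0.5904693603515625, 0.04945564270019531), (54.86722946166992, 48.17982482910156), 0.2139986753463745)
```

```bash
python3 -c "
from h import *
go(602.4,35.4,100,100.2)"
```

```text
d cm [-12.81  23.11  -0.15] w [-0.003  0.005  0.241] t 10.4 j6 -0.79
```

Call:
arm_command(
  increments=[
    {"dx": -2.5,"dy": 4.5,"dz": -0.4,"wx": 0,"wy": 0,"wz": 0.1,"grip": 4},
    {"dx": -5,"dy": 9,"dz": -0.4,"wx": 0,"wy": 0,"wz": 0.2,"grip": 4},
    {"dx": -7.5,"dy": 13.5,"dz": -0.4,"wx": 0,"wy": 0,"wz": 0.24,"grip": 4},
    {"dx": -10,"dy": 18,"dz": -0.4,"wx": 0,"wy": 0,"wz": 0.24,"grip": 4},
    {"dx": -12,"dy": 21.5,"dz": -0.4,"wx": 0,"wy": 0,"wz": 0.24,"grip": 4},
    {"dx": -12.8,"dy": 23.1,"dz": -0.4,"wx": 0,"wy": 0,"wz": 0.24,"grip": 4},
    {"dx": -12.8,"dy": 23.1,"dz": -0.4,"wx": 0,"wy": 0,"wz": 0.24,"grip": 4},
    {"dx": -12.8,"dy": 23.1,"dz": -0.4,"wx": 0,"wy": 0,"wz": 0.24,"grip": 4},
    {"dx": -12.8,"dy": 23.1,"dz": -0.4,"wx": 0,"wy": 0,"wz": 0.24,"grip": 4},
  ],
)

```text
clock: 11.3
eef_pos: [0.5998, 0.0347, 0.0973]
tool_rot: [-0.089, 0.996, 0.0, -0.001]
ft_force: [-0.0, -0.4, -1.9]
grip_width: 0.0473
grasp_force: 62.6
```

```bash
python3 -c "
from h import *
tcp();go(602.4,35.4,40,100.2)
see('blue')"
```

```text
tcp st [11.1 -0.2] z 97.3 F [-0.  -0.4 -1.9] Fst [-0.1 -0.4] t 11.3
d cm [-0.28  0.02  5.73] w [ 0.001 -0.001 -0.001] t 11.3 j6 -0.12
blue (array([550.8,  26.4]), array([44.7, 44.7]), 53.6, 3695) st [-38.6   0.2] z 0.06676819900615474
```

Go down to about 20 mm above the final height with the correction included.

Call:
arm_command(
  increments=[
    {"dx": -0.28,"dy": 0.02,"dz": 0,"wx": 0,"wy": 0,"wz": 0,"grip": 4},
    {"dx": -0.28,"dy": 0.02,"dz": 1,"wx": 0,"wy": 0,"wz": 0,"grip": 4},
    {"dx": -0.28,"dy": 0.02,"dz": 3,"wx": 0,"wy": 0,"wz": 0,"grip": 4},
    {"dx": -0.28,"dy": 0.02,"dz": 5,"wx": 0,"wy": 0,"wz": 0,"grip": 4},
    {"dx": -0.28,"dy": 0.02,"dz": 7,"wx": 0,"wy": 0,"wz": 0,"grip": 4},
    {"dx": -0.28,"dy": 0.02,"dz": 7.6,"wx": 0,"wy": 0,"wz": 0,"grip": 4},
    {"dx": -0.28,"dy": 0.02,"dz": 7.6,"wx": 0,"wy": 0,"wz": 0,"grip": 4},
    {"dx": -0.28,"dy": 0.02,"dz": 7.6,"wx": 0,"wy": 0,"wz": 0,"grip": 4},
  ],
)

```text
clock: 12.15
eef_pos: [0.6035, 0.037, 0.0225]
tool_rot: [-0.089, 0.996, 0.001, 0.0]
ft_force: [0.1, 0.1, -1.1]
grip_width: 0.0474
grasp_force: 62.6
```

```bash
python3 -c "
from h import *
tcp();go(602.4,35.4,-8,100.2)"
```

```text
tcp st [15.1  1.3] z 22.5 F [ 0.1  0.1 -1.1] Fst [0.1 0.1] t 12.15
d cm [ 0.13 -0.14  3.05] w [0.001 0.001 0.001] t 12.15 j6 -0.12
```

Call:
arm_command(
  increments=[
    {"dx": 0.13,"dy": -0.14,"dz": 0,"wx": 0,"wy": 0,"wz": 0,"grip": 4},
    {"dx": 0.13,"dy": -0.14,"dz": 0.4,"wx": 0,"wy": 0,"wz": 0,"grip": 4},
    {"dx": 0.13,"dy": -0.14,"dz": 0.8,"wx": 0,"wy": 0,"wz": 0,"grip": 4},
    {"dx": 0.13,"dy": -0.14,"dz": 1.2,"wx": 0,"wy": 0,"wz": 0,"grip": 4},
    {"dx": 0.13,"dy": -0.14,"dz": 1.4,"wx": 0,"wy": 0,"wz": 0,"grip": 4},
    {"dx": 0.13,"dy": -0.14,"dz": 1.4,"wx": 0,"wy": 0,"wz": 0,"grip": 4},
  ],
)

```text
clock: 12.75
eef_pos: [0.6013, 0.0356, 0.0073]
tool_rot: [-0.09, 0.996, 0.001, -0.001]
ft_force: [0.0, 0.1, -1.7]
grip_width: 0.0476
grasp_force: 62.6
```

```bash
python3 -c "
from h import *
tcp();go(602.4,35.4,-8,100.2)"
```

```text
tcp st [12.8  0.3] z 7.3 F [ 0.   0.1 -1.7] Fst [0.  0.1] t 12.75
d cm [-0.1  -0.04  1.53] w [ 0.001 -0.001  0.001] t 12.75 j6 -0.12
```

Call:
arm_command(
  increments=[
    {"dx": -0.07,"dy": -0.04,"dz": 0.5,"wx": 0,"wy": 0,"wz": 0,"grip": 4},
    {"dx": -0.07,"dy": -0.04,"dz": 1,"wx": 0,"wy": 0,"wz": 0,"grip": 4},
    {"dx": -0.07,"dy": -0.04,"dz": 1.3,"wx": 0,"wy": 0,"wz": 0,"grip": 4},
    {"dx": -0.07,"dy": -0.04,"dz": 1.5,"wx": 0,"wy": 0,"wz": 0,"grip": 4},
    {"dx": -0.07,"dy": -0.04,"dz": 1.5,"wx": 0,"wy": 0,"wz": 0,"grip": 4},
  ],
)

```text
clock: 13.25
eef_pos: [0.6022, 0.0353, -0.0076]
tool_rot: [-0.089, 0.996, 0.001, -0.001]
ft_force: [1.0, -0.3, -1.3]
grip_width: 0.0473
grasp_force: 62.6
```

Call:
arm_command(
  increments=[
    {"dx": 0,"dy": 0,"dz": 0.1,"wx": 0,"wy": 0,"wz": 0,"grip": 4},
    {"dx": 0,"dy": 0,"dz": 0.2,"wx": 0,"wy": 0,"wz": 0,"grip": 4},
    {"dx": 0,"dy": 0,"dz": 0.2,"wx": 0,"wy": 0,"wz": 0,"grip": 4},
  ],
)

```text
clock: 13.55
eef_pos: [0.6026, 0.0353, -0.0091]
tool_rot: [-0.089, 0.996, 0.001, -0.0]
ft_force: [0.3, -0.4, -1.7]
grip_width: 0.0474
grasp_force: 62.6
```

Call:
arm_command(
  increments=[
    {"dx": 0,"dy": 0,"dz": 0.1,"wx": 0,"wy": 0,"wz": 0,"grip": 4},
    {"dx": 0,"dy": 0,"dz": 0.2,"wx": 0,"wy": 0,"wz": 0,"grip": 4},
    {"dx": 0,"dy": 0,"dz": 0.2,"wx": 0,"wy": 0,"wz": 0,"grip": 4},
  ],
)

```text
clock: 13.85
eef_pos: [0.6028, 0.0353, -0.0107]
tool_rot: [-0.089, 0.996, 0.001, 0.0]
ft_force: [-0.2, -0.5, 1.8]
grip_width: 0.0475
grasp_force: 62.7
```

Call:
arm_command(
  increments=[
    {"dx": 0,"dy": 0,"dz": 0.1,"wx": 0,"wy": 0,"wz": 0,"grip": 4},
    {"dx": 0,"dy": 0,"dz": 0.1,"wx": 0,"wy": 0,"wz": 0,"grip": 4},
  ],
)

```text
clock: 14.05
eef_pos: [0.6028, 0.0353, -0.0107]
tool_rot: [-0.089, 0.996, 0.001, 0.0]
ft_force: [-3.7, 0.5, 7.3]
grip_width: 0.0472
grasp_force: 63.5
```

On the floor. Now I slide it gently against the jar.

Call:
arm_command(
  increments=[
    {"dx": 0,"dy": 0,"dz": -0.1,"wx": 0,"wy": 0,"wz": 0,"grip": 4},
    {"dx": 0.1,"dy": 0,"dz": -0.1,"wx": 0,"wy": 0,"wz": 0,"grip": 4},
    {"dx": 0.15,"dy": 0,"dz": -0.1,"wx": 0,"wy": 0,"wz": 0,"grip": 4},
    {"dx": 0.2,"dy": 0,"dz": -0.1,"wx": 0,"wy": 0,"wz": 0,"grip": 4},
    {"dx": 0.2,"dy": 0,"dz": -0.1,"wx": 0,"wy": 0,"wz": 0,"grip": 4},
  ],
)

```text
clock: 14.55
eef_pos: [0.6015, 0.035, -0.0107]
tool_rot: [-0.09, 0.996, 0.001, 0.001]
ft_force: [1.9, 0.5, 1.3]
grip_width: 0.0472
grasp_force: 62.8
```

Call:
arm_command(
  increments=[
    {"dx": 0.1,"dy": 0,"dz": 0,"wx": 0,"wy": 0,"wz": 0,"grip": 4},
    {"dx": 0.1,"dy": 0,"dz": 0,"wx": 0,"wy": 0,"wz": 0,"grip": 4},
  ],
)

```text
clock: 14.75
eef_pos: [0.6003, 0.0348, -0.0107]
tool_rot: [-0.09, 0.996, 0.001, 0.001]
ft_force: [3.2, 0.9, 2.0]
grip_width: 0.0474
grasp_force: 63.0
```

Call:
arm_command(
  increments=[
    {"dx": 0.1,"dy": 0,"dz": 0,"wx": 0,"wy": 0,"wz": 0,"grip": 4},
    {"dx": 0.1,"dy": 0,"dz": 0,"wx": 0,"wy": 0,"wz": 0,"grip": 4},
  ],
)

```text
clock: 14.95
eef_pos: [0.5995, 0.0346, -0.0107]
tool_rot: [-0.089, 0.996, 0.001, 0.001]
ft_force: [3.6, -0.0, 2.1]
grip_width: 0.0474
grasp_force: 62.8
```

Call:
arm_command(
  increments=[
    {"dx": 0.1,"dy": 0,"dz": 0,"wx": 0,"wy": 0,"wz": 0,"grip": 4},
    {"dx": 0.1,"dy": 0,"dz": 0,"wx": 0,"wy": 0,"wz": 0,"grip": 4},
  ],
)

```text
clock: 15.15
eef_pos: [0.5996, 0.0346, -0.0106]
tool_rot: [-0.089, 0.996, 0.001, 0.002]
ft_force: [6.0, 0.8, -0.0]
grip_width: 0.0471
grasp_force: 62.7
```

Contact with the jar: position has stopped at 6 N. I release and rise.

Call:
arm_command(
  increments=[
    {"dx": -0.1,"dy": 0,"dz": 0,"wx": 0,"wy": 0,"wz": 0,"grip": 4},
    {"dx": -0.1,"dy": 0,"dz": 0,"wx": 0,"wy": 0,"wz": 0,"grip": 8.5},
    {"dx": -0.1,"dy": 0,"dz": 0,"wx": 0,"wy": 0,"wz": 0,"grip": 8.5},
    {"dx": -0.1,"dy": 0,"dz": 0,"wx": 0,"wy": 0,"wz": 0,"grip": 8.5},
    {"dx": -0.1,"dy": 0,"dz": 0,"wx": 0,"wy": 0,"wz": 0,"grip": 8.5},
    {"dx": -0.1,"dy": 0,"dz": -4,"wx": 0,"wy": 0,"wz": 0,"grip": 8.5},
    {"dx": -0.1,"dy": 0,"dz": -8,"wx": 0,"wy": 0,"wz": 0,"grip": 8.5},
    {"dx": -0.1,"dy": 0,"dz": -12,"wx": 0,"wy": 0,"wz": 0,"grip": 8.5},
  ],
)

```text
clock: 15.95
eef_pos: [0.5977, 0.0344, 0.1096]
tool_rot: [-0.089, 0.996, 0.001, -0.001]
ft_force: [1.2, 0.4, 0.4]
grip_width: 0.0852
grasp_force: 0.0
```

```bash
python3 - <<'E'
from h import *
im,W=see('blue');tcp()
p=(W[...,:2]*1000-[588.8,33]); s=p@E_; t=p@N_
m=(abs(W[...,2]-.0688)<.004)&(abs(t)<32)&(s>-22)&(s<60)&(im[...,0]>im[...,2])
r=rect(W,m);print("case",r,st(r[0]),np.percentile(s[m],[1,99]).round(1),np.percentile(t[m],[1,99]).round(1),np.median(W[m][:,2]))
go(568.3,242.5,100,100.2)
E
```

```text
blue (array([550.8,  26.4]), array([45.1, 45.3]), 55.1, 3384) st [-38.6   0.2] z 0.06674152735192974
tcp st [13.7 -0.8] z 117.9 F [ 2.5 -0.7  4.7] Fst [ 2.3 -1.1] t 16.0
case (array([599.9,  34.7]), array([54.1, 48.1]), 10.2, 4369) [11.2 -0.3] [-15.1  37.3] [-23.6  23. ] 0.06875749539347384
d cm [-0.33 21.07  1.79] w [-0.     0.011  0.001] t 16.0 j6 -0.12
```

Call:
arm_command(
  increments=[
    {"dx": -0.3,"dy": 5,"dz": 1.8,"wx": 0,"wy": 0.01,"wz": 0,"grip": 8.5},
    {"dx": -0.3,"dy": 10,"dz": 1.8,"wx": 0,"wy": 0.01,"wz": 0,"grip": 8.5},
    {"dx": -0.3,"dy": 15,"dz": 1.8,"wx": 0,"wy": 0.01,"wz": 0,"grip": 8.5},
    {"dx": -0.3,"dy": 19,"dz": 1.8,"wx": 0,"wy": 0.01,"wz": 0,"grip": 8.5},
    {"dx": -0.3,"dy": 21,"dz": 1.8,"wx": 0,"wy": 0.01,"wz": 0,"grip": 8.5},
    {"dx": -0.3,"dy": 21,"dz": 1.8,"wx": 0,"wy": 0.01,"wz": 0,"grip": 8.5},
    {"dx": -0.3,"dy": 21,"dz": 1.8,"wx": 0,"wy": 0.01,"wz": 0,"grip": 8.5},
    {"dx": -0.3,"dy": 21,"dz": 1.8,"wx": 0,"wy": 0.01,"wz": 0,"grip": 8.5},
  ],
)

```text
clock: 16.8
eef_pos: [0.5643, 0.2404, 0.0909]
tool_rot: [-0.089, 0.996, -0.0, -0.005]
ft_force: [0.5, -0.2, 0.9]
grip_width: 0.0854
grasp_force: 0.0
```

```bash
python3 - <<'E'
from h import *
tcp()
im,d,W,c=cloud("wrist"); im=im.astype(int)
p=W[...,:2]-[.568,.243]
m=(abs(W[...,2]-.058)<.004)&(np.hypot(p[...,0],p[...,1])<.04)&(im[...,0]>im[...,1]+60)
r=rect(W,m);print(r,np.median(W[m][:,2])); go(r[0][0],r[0][1],-17,100.2)
E
```

```text
tcp st [ 12.6 208.4] z 90.9 F [ 0.5 -0.2  0.9] Fst [ 0.4 -0.3] t 16.8
(array([567.7, 243.4]), array([45.6, 45.9]), 81.9, 3059) 0.05777271795160935
d cm [-0.5   0.25 10.8 ] w [ 0.001 -0.011 -0.001] t 16.85 j6 0.22
```

Call:
arm_command(
  increments=[
    {"dx": -0.45,"dy": 0.25,"dz": 0,"wx": 0,"wy": -0.01,"wz": 0,"grip": 8.5},
    {"dx": -0.45,"dy": 0.25,"dz": 4,"wx": 0,"wy": -0.01,"wz": 0,"grip": 8.5},
    {"dx": -0.45,"dy": 0.25,"dz": 7,"wx": 0,"wy": -0.01,"wz": 0,"grip": 8.5},
    {"dx": -0.45,"dy": 0.25,"dz": 9.5,"wx": 0,"wy": -0.01,"wz": 0,"grip": 8.5},
    {"dx": -0.45,"dy": 0.25,"dz": 10.6,"wx": 0,"wy": -0.01,"wz": 0,"grip": 8.5},
    {"dx": -0.45,"dy": 0.25,"dz": 10.6,"wx": 0,"wy": -0.01,"wz": 0,"grip": 8.5},
    {"dx": -0.45,"dy": 0.25,"dz": 10.6,"wx": 0,"wy": -0.01,"wz": 0,"grip": 8.5},
  ],
)

```text
clock: 17.55
eef_pos: [0.5682, 0.2449, -0.0138]
tool_rot: [-0.089, 0.996, 0.001, 0.001]
ft_force: [0.3, 0.2, 1.0]
grip_width: 0.0851
grasp_force: 0.0
```

```bash
python3 - <<'E'
from h import *
tcp(); go(567.8,243.2,-17,100.2)
E
```

```text
tcp st [ 17.3 212.1] z -13.8 F [0.3 0.2 1. ] Fst [0.3 0.2] t 17.55
d cm [ 0.07 -0.16  0.32] w [0.002 0.002 0.001] t 17.55 j6 0.23
```

Call:
arm_command(
  increments=[
    {"dx": 0.05,"dy": -0.15,"dz": 0.3,"wx": 0,"wy": 0,"wz": 0,"grip": 8.5},
    {"dx": 0.05,"dy": -0.15,"dz": 0.3,"wx": 0,"wy": 0,"wz": 0,"grip": 8.5},
    {"dx": 0.05,"dy": -0.15,"dz": 0.3,"wx": 0,"wy": 0,"wz": 0,"grip": 4},
    {"dx": 0.05,"dy": -0.15,"dz": 0.3,"wx": 0,"wy": 0,"wz": 0,"grip": 4},
    {"dx": 0.05,"dy": -0.15,"dz": 0.3,"wx": 0,"wy": 0,"wz": 0,"grip": 4},
    {"dx": 0.05,"dy": -0.15,"dz": 0.3,"wx": 0,"wy": 0,"wz": 0,"grip": 4},
    {"dx": 0.05,"dy": -0.15,"dz": 0.3,"wx": 0,"wy": 0,"wz": 0,"grip": 4},
    {"dx": 0.05,"dy": -0.15,"dz": -4,"wx": 0,"wy": 0,"wz": 0,"grip": 4},
    {"dx": 0.05,"dy": -0.15,"dz": -8,"wx": 0,"wy": 0,"wz": 0,"grip": 4},
    {"dx": 0.05,"dy": -0.15,"dz": -11,"wx": 0,"wy": 0,"wz": 0,"grip": 4},
  ],
)

```text
clock: 18.55
eef_pos: [0.5672, 0.2432, 0.0969]
tool_rot: [-0.089, 0.996, 0.001, 0.0]
ft_force: [0.2, -0.3, -1.3]
grip_width: 0.0454
grasp_force: 61.9
```

Call:
arm_command(
  increments=[
    {"dx": 0,"dy": 0,"dz": 0,"wx": 0,"wy": 0,"wz": 0,"grip": 4},
    {"dx": 0,"dy": 0,"dz": 0,"wx": 0,"wy": 0,"wz": 0,"grip": 4},
    {"dx": 0,"dy": 0,"dz": 0,"wx": 0,"wy": 0,"wz": 0,"grip": 4},
  ],
)

```text
clock: 18.85
eef_pos: [0.5655, 0.2425, 0.0931]
tool_rot: [-0.089, 0.996, -0.0, -0.002]
ft_force: [-0.6, 0.0, -1.1]
grip_width: 0.0454
grasp_force: 61.9
```

```bash
python3 -c "
from h import *
tcp()
o=monitor.get_obs(); im,d,W,c=cloud('wrist'); T=R.from_quat(o['tool_rot']).inv().apply(W.reshape(-1,3)-o['eef_pos']).reshape(W.shape)*1000
im=im.astype(int); m=(im[...,0]>im[...,2]+60)&(abs(T[...,0])<45)&(abs(T[...,1])<35)&(T[...,2]<-55)&(T[...,2]>-100)
q=T[m]; zt=np.median(q[:,2]); k=q[abs(q[:,2]-zt)<3]; print(len(k),zt,np.percentile(k,[.5,50,99.5],axis=0).round(1),cv2.minEnclosingCircle(k[:,:2].astype(np.float32)))
print(np.linalg.lstsq(np.c_[k[:,:2],np.ones(len(k))],k[:,2],rcond=None)[0])
go(652.3,44.4,100,100.2)"
```

```text
tcp st [ 14.2 210.3] z 93.1 F [-0.6  0.  -1.1] Fst [-0.6  0.1] t 18.85
9138 -74.78172069915037 [[-22.2 -22.2 -76.2]
 [  1.6  -0.3 -74.8]
 [ 22.1  22.  -72.4]] ((-0.5874837636947632, 0.14460913836956024), 23.783992767333984)
[ 8.19179954e-03 -1.91762559e-03 -7.48090594e+01]
d cm [ -5.02 -21.03  -0.74] w [ 0.    -0.004  0.001] t 18.9 j6 0.23
```

Call:
arm_command(
  increments=[
    {"dx": -1,"dy": -4.5,"dz": -0.7,"wx": 0,"wy": 0,"wz": 0,"grip": 4},
    {"dx": -2,"dy": -9,"dz": -0.7,"wx": 0,"wy": 0,"wz": 0,"grip": 4},
    {"dx": -3,"dy": -13.5,"dz": -0.7,"wx": 0,"wy": 0,"wz": 0,"grip": 4},
    {"dx": -4,"dy": -17.5,"dz": -0.7,"wx": 0,"wy": 0,"wz": 0,"grip": 4},
    {"dx": -4.6,"dy": -20,"dz": -0.7,"wx": 0,"wy": 0,"wz": 0,"grip": 4},
    {"dx": -4.9,"dy": -21,"dz": -0.7,"wx": 0,"wy": 0,"wz": 0,"grip": 4},
    {"dx": -4.9,"dy": -21,"dz": -0.7,"wx": 0,"wy": 0,"wz": 0,"grip": 4},
    {"dx": -4.9,"dy": -21,"dz": -0.7,"wx": 0,"wy": 0,"wz": 0,"grip": 4},
    {"dx": -4.9,"dy": -21,"dz": -0.7,"wx": 0,"wy": 0,"wz": 0,"grip": 4},
  ],
)

```text
clock: 19.8
eef_pos: [0.6518, 0.047, 0.1015]
tool_rot: [-0.091, 0.996, 0.001, -0.001]
ft_force: [-0.6, 0.7, -0.8]
grip_width: 0.0455
grasp_force: 62.0
```

```bash
python3 -c "
from h import *
tcp();go(650.9,44.2,30,100.2)"
```

```text
tcp st [64.5  2.6] z 101.5 F [-0.6  0.7 -0.8] Fst [-0.4  0.8] t 19.8
d cm [ 0.13 -0.27  7.15] w [ 0.002 -0.001  0.003] t 19.8 j6 -0.11
```

Call:
arm_command(
  increments=[
    {"dx": 0.13,"dy": -0.27,"dz": 1,"wx": 0,"wy": 0,"wz": 0,"grip": 4},
    {"dx": 0.13,"dy": -0.27,"dz": 2.5,"wx": 0,"wy": 0,"wz": 0,"grip": 4},
    {"dx": 0.13,"dy": -0.27,"dz": 4,"wx": 0,"wy": 0,"wz": 0,"grip": 4},
    {"dx": 0.13,"dy": -0.27,"dz": 4,"wx": 0,"wy": 0,"wz": 0,"grip": 4},
    {"dx": 0.13,"dy": -0.27,"dz": 4,"wx": 0,"wy": 0,"wz": 0,"grip": 4},
    {"dx": 0.13,"dy": -0.27,"dz": 4,"wx": 0,"wy": 0,"wz": 0,"grip": 4},
  ],
)

```text
clock: 20.4
eef_pos: [0.6523, 0.0428, 0.0627]
tool_rot: [-0.09, 0.996, 0.001, 0.001]
ft_force: [-0.2, 0.8, 0.5]
grip_width: 0.0456
grasp_force: 62.0
```

```bash
python3 - <<'E'
from h import *
tcp();go(650.9,44.2,20,100.2)
im,d,W,c=cloud("wrist"); im=im.astype(int)
p=(W[...,:2]*1000-[588.8,33]); s=p@E_; t=p@N_
m=(abs(W[...,2]-.0688)<.004)&(abs(t)<32)&(s>-22)&(s<60)&(im[...,0]>im[...,2]+5)&(im[...,0]<130)
print("case s",np.percentile(s[m],[1,99]).round(1),m.sum())
m=(abs(t)<32)&(im[...,0]>im[...,2]+60)&(im[...,0]>im[...,1]+60)&(W[...,2]>.1)
k=np.c_[s[m],t[m],W[m][:,2]*1000]; zt=np.median(k[:,2]); k=k[abs(k[:,2]-zt)<3]; print("tin s",np.percentile(k,[.5,99.5],axis=0).round(1),zt,len(k))
cv2.imwrite("pics/w4.png",im[...,::-1])
E
```

```text
tcp st [64.2 -1.6] z 62.7 F [-0.2  0.8  0.5] Fst [-0.   0.8] t 20.4
d cm [0.12 0.16 4.27] w [0.001 0.001 0.002] t 20.4 j6 -0.11
case s [-15.5  36.9] 8467
tin s [[ 42.  -24.  134.9]
 [ 86.2  20.4 138.9]] 137.4611616679044 9175[ WARN:0@0.801] global loadsave.cpp:1063 imwrite_ Unsupported depth image for selected encoder is fallbacked to CV_8U.
```

Call:
arm_command(
  increments=[
    {"dx": 0.12,"dy": 0.16,"dz": 0,"wx": 0,"wy": 0,"wz": 0,"grip": 4},
    {"dx": 0.12,"dy": 0.16,"dz": 0.4,"wx": 0,"wy": 0,"wz": 0,"grip": 4},
    {"dx": 0.12,"dy": 0.16,"dz": 0.8,"wx": 0,"wy": 0,"wz": 0,"grip": 4},
    {"dx": 0.12,"dy": 0.16,"dz": 0.8,"wx": 0,"wy": 0,"wz": 0,"grip": 4},
    {"dx": 0.12,"dy": 0.16,"dz": 0.8,"wx": 0,"wy": 0,"wz": 0,"grip": 4},
  ],
)

```text
clock: 20.95
eef_pos: [0.65, 0.0437, 0.0535]
tool_rot: [-0.089, 0.996, 0.001, -0.001]
ft_force: [0.3, -0.8, -1.4]
grip_width: 0.0455
grasp_force: 62.0
```

```bash
python3 -c "
from h import *
tcp();go(650.9,44.2,20,100.2)"
```

```text
tcp st [62.2 -0.4] z 53.5 F [ 0.3 -0.8 -1.4] Fst [ 0.1 -0.8] t 20.95
d cm [-0.1   0.03  3.35] w [ 0.001 -0.001  0.001] t 20.95 j6 -0.11
```

Call:
arm_command(
  increments=[
    {"dx": -0.07,"dy": 0.02,"dz": 0,"wx": 0,"wy": 0,"wz": 0,"grip": 4},
    {"dx": -0.07,"dy": 0.02,"dz": 0.3,"wx": 0,"wy": 0,"wz": 0,"grip": 4},
    {"dx": -0.07,"dy": 0.02,"dz": 0.6,"wx": 0,"wy": 0,"wz": 0,"grip": 4},
    {"dx": -0.07,"dy": 0.02,"dz": 0.9,"wx": 0,"wy": 0,"wz": 0,"grip": 4},
    {"dx": -0.07,"dy": 0.02,"dz": 1,"wx": 0,"wy": 0,"wz": 0,"grip": 4},
    {"dx": -0.07,"dy": 0.02,"dz": 1,"wx": 0,"wy": 0,"wz": 0,"grip": 4},
  ],
)

```text
clock: 21.55
eef_pos: [0.6506, 0.044, 0.0434]
tool_rot: [-0.089, 0.996, 0.001, -0.001]
ft_force: [-0.2, 0.1, -0.3]
grip_width: 0.0456
grasp_force: 62.0
```

```bash
python3 -c "
from h import *
tcp();go(650.9,44.2,20,100.2)"
```

```text
tcp st [62.8 -0.1] z 43.4 F [-0.2  0.1 -0.3] Fst [-0.2  0.1] t 21.55
d cm [-0.03  0.01  2.34] w [ 0.001 -0.001  0.001] t 21.55 j6 -0.11
```

Call:
arm_command(
  increments=[
    {"dx": -0.02,"dy": 0,"dz": 0.5,"wx": 0,"wy": 0,"wz": 0,"grip": 4},
    {"dx": -0.02,"dy": 0,"dz": 1,"wx": 0,"wy": 0,"wz": 0,"grip": 4},
    {"dx": -0.02,"dy": 0,"dz": 1.5,"wx": 0,"wy": 0,"wz": 0,"grip": 4},
    {"dx": -0.02,"dy": 0,"dz": 2,"wx": 0,"wy": 0,"wz": 0,"grip": 4},
    {"dx": -0.02,"dy": 0,"dz": 2.3,"wx": 0,"wy": 0,"wz": 0,"grip": 4},
    {"dx": -0.02,"dy": 0,"dz": 2.3,"wx": 0,"wy": 0,"wz": 0,"grip": 4},
  ],
)

```text
clock: 22.15
eef_pos: [0.6505, 0.0441, 0.02]
tool_rot: [-0.089, 0.996, 0.001, -0.001]
ft_force: [-0.4, -0.5, -1.5]
grip_width: 0.0452
grasp_force: 62.0
```

```bash
python3 -c "
from h import *
tcp();go(650.9,44.2,0,100.2)"
```

```text
tcp st [62.7  0. ] z 20.0 F [-0.4 -0.5 -1.5] Fst [-0.5 -0.4] t 22.15
d cm [-0.04 -0.    2.  ] w [ 0.001 -0.002  0.001] t 22.15 j6 -0.11
```

Call:
arm_command(
  increments=[
    {"dx": -0.03,"dy": 0,"dz": 0.3,"wx": 0,"wy": 0,"wz": 0,"grip": 4},
    {"dx": -0.03,"dy": 0,"dz": 0.6,"wx": 0,"wy": 0,"wz": 0,"grip": 4},
    {"dx": -0.03,"dy": 0,"dz": 0.9,"wx": 0,"wy": 0,"wz": 0,"grip": 4},
    {"dx": -0.03,"dy": 0,"dz": 1,"wx": 0,"wy": 0,"wz": 0,"grip": 4},
    {"dx": -0.03,"dy": 0,"dz": 1,"wx": 0,"wy": 0,"wz": 0,"grip": 4},
  ],
)

```text
clock: 22.65
eef_pos: [0.6512, 0.0442, 0.0106]
tool_rot: [-0.089, 0.996, 0.001, -0.0]
ft_force: [-0.8, -0.0, -1.4]
grip_width: 0.0454
grasp_force: 62.0
```

Call:
arm_command(
  increments=[
    {"dx": 0,"dy": 0,"dz": 0.3,"wx": 0,"wy": 0,"wz": 0,"grip": 4},
    {"dx": 0,"dy": 0,"dz": 0.6,"wx": 0,"wy": 0,"wz": 0,"grip": 4},
    {"dx": 0,"dy": 0,"dz": 0.6,"wx": 0,"wy": 0,"wz": 0,"grip": 4},
  ],
)

```text
clock: 22.95
eef_pos: [0.651, 0.0442, 0.0042]
tool_rot: [-0.089, 0.996, 0.001, -0.001]
ft_force: [-0.9, 0.1, -1.6]
grip_width: 0.0456
grasp_force: 62.0
```

```bash
python3 -c "
from h import *
tcp();go(650.9,44.2,-10,100.2)"
```

```text
tcp st [63.2 -0. ] z 4.2 F [-0.9  0.1 -1.6] Fst [-0.9  0.3] t 22.95
d cm [0.01 0.   1.42] w [ 0.001 -0.001  0.001] t 22.95 j6 -0.11
```

Inside the bay without contact. I continue down to the floor.

Call:
arm_command(
  increments=[
    {"dx": 0,"dy": 0,"dz": 0.4,"wx": 0,"wy": 0,"wz": 0,"grip": 4},
    {"dx": 0,"dy": 0,"dz": 0.8,"wx": 0,"wy": 0,"wz": 0,"grip": 4},
    {"dx": 0,"dy": 0,"dz": 1.2,"wx": 0,"wy": 0,"wz": 0,"grip": 4},
    {"dx": 0,"dy": 0,"dz": 1.3,"wx": 0,"wy": 0,"wz": 0,"grip": 4},
    {"dx": 0,"dy": 0,"dz": 1.3,"wx": 0,"wy": 0,"wz": 0,"grip": 4},
  ],
)

```text
clock: 23.45
eef_pos: [0.6513, 0.0442, -0.0086]
tool_rot: [-0.09, 0.996, 0.001, -0.0]
ft_force: [0.0, -0.9, -1.1]
grip_width: 0.0456
grasp_force: 62.0
```

Call:
arm_command(
  increments=[
    {"dx": 0,"dy": 0,"dz": 0.1,"wx": 0,"wy": 0,"wz": 0,"grip": 4},
    {"dx": 0,"dy": 0,"dz": 0.2,"wx": 0,"wy": 0,"wz": 0,"grip": 4},
    {"dx": 0,"dy": 0,"dz": 0.2,"wx": 0,"wy": 0,"wz": 0,"grip": 4},
  ],
)

```text
clock: 23.75
eef_pos: [0.6515, 0.0442, -0.0102]
tool_rot: [-0.089, 0.996, 0.001, -0.0]
ft_force: [-0.3, -0.4, -0.7]
grip_width: 0.0453
grasp_force: 62.0
```

Call:
arm_command(
  increments=[
    {"dx": 0,"dy": 0,"dz": 0.1,"wx": 0,"wy": 0,"wz": 0,"grip": 4},
    {"dx": 0,"dy": 0,"dz": 0.1,"wx": 0,"wy": 0,"wz": 0,"grip": 4},
  ],
)

```text
clock: 23.95
eef_pos: [0.6515, 0.0443, -0.0112]
tool_rot: [-0.089, 0.996, 0.001, -0.0]
ft_force: [0.3, -0.3, -1.0]
grip_width: 0.046
grasp_force: 62.0
```

Call:
arm_command(
  increments=[
    {"dx": 0,"dy": 0,"dz": 0.1,"wx": 0,"wy": 0,"wz": 0,"grip": 4},
    {"dx": 0,"dy": 0,"dz": 0.1,"wx": 0,"wy": 0,"wz": 0,"grip": 4},
  ],
)

```text
clock: 24.15
eef_pos: [0.6515, 0.0443, -0.012]
tool_rot: [-0.089, 0.996, 0.001, -0.0]
ft_force: [-0.9, 0.6, 0.2]
grip_width: 0.0456
grasp_force: 62.6
```

Call:
arm_command(
  increments=[
    {"dx": 0,"dy": 0,"dz": 0.05,"wx": 0,"wy": 0,"wz": 0,"grip": 4},
    {"dx": 0,"dy": 0,"dz": 0.05,"wx": 0,"wy": 0,"wz": 0,"grip": 4},
  ],
)

```text
clock: 24.35
eef_pos: [0.6515, 0.0442, -0.0121]
tool_rot: [-0.089, 0.996, 0.001, 0.0]
ft_force: [-1.4, -0.4, 3.9]
grip_width: 0.0458
grasp_force: 64.2
```

On the floor (3.9 N at the expected height). Release and rise.

Call:
arm_command(
  increments=[
    {"dx": 0,"dy": 0,"dz": -0.05,"wx": 0,"wy": 0,"wz": 0,"grip": 4},
    {"dx": 0,"dy": 0,"dz": -0.05,"wx": 0,"wy": 0,"wz": 0,"grip": 8.5},
    {"dx": 0,"dy": 0,"dz": -0.05,"wx": 0,"wy": 0,"wz": 0,"grip": 8.5},
    {"dx": 0,"dy": 0,"dz": -0.05,"wx": 0,"wy": 0,"wz": 0,"grip": 8.5},
    {"dx": 0,"dy": 0,"dz": -0.05,"wx": 0,"wy": 0,"wz": 0,"grip": 8.5},
    {"dx": 0,"dy": 0,"dz": -3,"wx": 0,"wy": 0,"wz": 0,"grip": 8.5},
    {"dx": 0,"dy": 0,"dz": -7,"wx": 0,"wy": 0,"wz": 0,"grip": 8.5},
    {"dx": 0,"dy": 0,"dz": -11,"wx": 0,"wy": 0,"wz": 0,"grip": 8.5},
    {"dx": 3,"dy": 0,"dz": -15,"wx": 0,"wy": 0,"wz": 0,"grip": 8.5},
    {"dx": 5,"dy": 0,"dz": -18,"wx": 0,"wy": 0,"wz": 0,"grip": 8.5},
  ],
)

```text
clock: 25.35
eef_pos: [0.6022, 0.035, 0.1699]
tool_rot: [-0.09, 0.996, 0.001, 0.001]
ft_force: [0.5, -0.1, 1.2]
grip_width: 0.0848
grasp_force: 0.0
```

Call:
arm_command(
  increments=[
    {"dx": 0,"dy": 0,"dz": 0,"wx": 0,"wy": 0,"wz": 0,"grip": 8.5},
    {"dx": 0,"dy": 0,"dz": 0,"wx": 0,"wy": 0,"wz": 0,"grip": 8.5},
    {"dx": 0,"dy": 0,"dz": 0,"wx": 0,"wy": 0,"wz": 0,"grip": 8.5},
  ],
)

```text
clock: 25.65
eef_pos: [0.602, 0.0351, 0.1661]
tool_rot: [-0.089, 0.996, 0.001, -0.001]
ft_force: [0.0, 0.3, 0.7]
grip_width: 0.0851
grasp_force: 0.0
```

```bash
python3 - <<'E'
from h import *
im,W=see('blue'); tcp(); cv2.imwrite("pics/w5.png",im[...,::-1].astype(np.uint8))
p=(W[...,:2]*1000-[588.8,33]); s=p@E_; t=p@N_
a=(abs(t)<32)&(s<95)&(s>-70)
m=a&(abs(W[...,2]-.0688)<.004)&(s>-22)&(im[...,0]>im[...,2]+5)&(im[...,0]<130)&(s<45)
r=rect(W,m);print("case",r,st(r[0]),np.median(W[m][:,2]))
m=a&(im[...,0]>im[...,1]+60)&(im[...,0]>im[...,2]+60)&(W[...,2]>.055)&(s>35)
r=rect(W,m);print("tin",r,st(r[0]),np.median(W[m][:,2]),np.percentile(W[m][:,2],[5,95]))
E
```

```text
blue (array([550.6,  26.4]), array([44.7, 44.7]), 11.4, 2215) st [-38.8   0.3] z 0.06677084782232129
tcp st [13.2 -0.1] z 165.6 F [-0.  -0.3 -0.6] Fst [-0.1 -0.2] t 25.7
case (array([599.7,  34.7]), array([53.3, 48.1]), 10.1, 3035) [11.  -0.3] 0.06878266807849237
tin (array([651.9,  44.3]), array([45.3, 45.7]), 10.9, 1708) [64.1 -0. ] 0.06278825217208278 [0.061048   0.06391986]
```

View pics/w5.png

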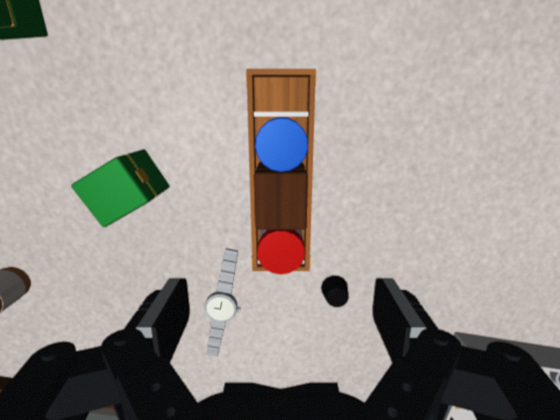

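All three stand in the bay: jar lid at (281,144), case at (281,203), tin at (281,252). Their tops measure 66.8, 68.8 and 62.8 mm, so each is down on the floor. I hand the job in.

```bash
python3 -c "
from workcell import job
print(job.job_done())"
```

```text
the job is handed in; nothing more can be done
None
```

The jar, watch case and parts tin are packed in one row between the stops, upright and down on the tray floor, and the job was handed in at about 26 s with no result reported back.

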